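# Let off a ratchet clamp onto a bottle

### The job

The ratchet's pawl is holding the clamp's jaw back from the small bottle. Take the pawl by its red ball, lift it out of the toothed wheel and lay it right over so that it stays clear, then wind the wheel backward (counter-clockwise seen from above) by its black crank post until the jaw has pushed the bottle against the end stop and grips it at about 14 N. Never force the wheel against the pawl, squeeze the bottle with 30 N or more, tip it, or disturb the things lying round about.

Things in the scene. Friction and masses are not known exactly. Their poses are not given: they have to be found in the camera images.
- clamp: Bench clamp, bolted down: grey bed plate 116 x 368 mm, 12 mm thick. Origin on the wheel's upright axis, at the worktop; z up. Its +y axis runs along the bed from the wheel to the bottle and the end stop (blue block with an aluminium V), -y to the pawl. The end stop is set anywhere within 18 mm along the bed and its place is not reported: find it by feel.
- wheel: Steel wheel 140 mm across, 18 saw teeth on its upper face (tops 59 mm above the worktop). Origin on its upright axis at the worktop, axes as the clamp's at the start. Backward = counter-clockwise from above; closing takes 0.8 to 1.9 rad. A brake drags with 0.45 N m (10 N at the crank post), so it stays where left and holds the jaw's grip. It cannot turn backward while the pawl is in its teeth.
- crank (a point): Black upright crank post on the wheel, round, 18 mm thick, smooth from 68 to 108 mm above the worktop, top at 110 mm. The point lies on the post's centre line 92 mm above the worktop, 47 mm from the wheel's axis; it goes round with the wheel. It is fixed to the wheel: a tight grip hides or adds load by twist; a loose one that pushes along the round feels it truly.
- pawl: Pawl: red arm 50 mm long on a level hinge pin that runs along the clamp's x axis; steel toe dropped between the wheel's teeth from above. Origin on the hinge pin. It swings up and over through 1.75 rad, away from the wheel (towards the clamp's -y); gravity draws it back until about 1.1 rad and from there onward keeps it laid over.
- pawl_ball (a point): Centre of the pawl's red ball handle, 20 mm across, on a stem. At the start it is 100 mm above the worktop, 36 mm from the hinge pin along the clamp's +y and 34 mm above it; it travels on an arc of 49.5 mm radius about the pin, over its top, to about 40 mm on the other side.
- pawl_hinge (a point): Middle of the pawl's hinge pin, 66 mm above the worktop, 106 mm from the wheel's axis along the clamp's -y.
- jaw: Blue jaw, 56 mm wide, top 64 mm above the worktop, with a rubber-buffered dark pad that yields 1 mm for each 6 N; driven along the clamp's y by the wheel through a rack, 22 mm for each radian of backward turn. Each 10 N of grip adds 4 to 5 N to the force needed at the crank post. Origin at the clamp's origin at the start.
- pad_face (a point): Middle of the pad's face (unpressed), 42 mm above the worktop.
- bottle: Small glass bottle with a blue cap and dark red label, 46 mm across, 86 mm high, standing loose on the bed plate between the pad and the end stop. Origin at the centre of its underside.
- timer: white lab timer, 66x66x18 mm, lying on the bench. Bystander; origin at the centre of its underside.
- tape: roll of tan tape, 64 mm across, 18 mm high, lying flat. Bystander; origin at the centre of its underside.
- marker: marker pen, 140 mm long, lying at the front edge. Bystander; origin at the centre of its underside.
- dish: petri dish, 63 mm across, 15 mm high. Bystander; origin at the centre of its underside.
There are look-alikes about, which are no part of the job. What is shaped like the bottle but yellow is not meant.

How it is judged:
On the way, in this order (a step that is already met when the one before it is completed fails the run):
1. the pawl is laid over, clear of the wheel (y of pawl_ball in the frame of clamp below -0.125 m), for 0.2 s.
2. the jaw grips the bottle against the end stop with more than 7 N (contact force between jaw and bottle above 7 N), for 0.2 s.
At the end, for the whole second after the job is handed in: The pawl lies over on the side away from the wheel (ball more than 19 mm beyond its hinge pin), and the jaw, let go, grips the bottle with 7 to 21 N; the bottle is upright within 0.1 rad and at rest (contact force between jaw and bottle between 7 and 21 N and y of pawl_ball in the frame of clamp below -0.125 m and angle between bottle's own z axis and vertical below 0.1 rad and linear speed of bottle below 0.01 m/s); the robot touches nothing.
It fails at once if the jaw squeezes the bottle with more than 30 N (contact force between jaw and bottle above 30 N).
It fails at once if the wheel is forced against the pawl (more than 20 N) (contact force between pawl and wheel above 20 N).
It fails at once if the bottle is tipped (angle between bottle's own z axis and vertical above 0.3 rad).
It fails at once if a bystander is disturbed (moved by more than 30 mm) (distance of any of timer, tape, marker, dish from where it was at the start of the episode above 0.03 m).
It also fails if it takes over 72 s, if anything falls off the work surface, if the arm or the gripper's body presses on something with over 40 N, if the wrist force passes 120 N, or if a joint passes its speed limit or range.

### The arm

A 7-joint arm with a two-finger parallel gripper is mounted at the origin on a cart in front of the work surface, level with it; the furniture and walls round the work are solid. World frame = base frame: x ahead of the robot, y to its left, z up, the work surface at z = 0. Lengths are in m, angles in rad, forces in N, time in s.
With the tool pointing down it reaches from about 0.425 to 0.925 m from the base axis. Payload 6.8 kg.
Tool frame: the origin (TCP) lies on the mounting face of the last link; the fingertips stand 173 mm ahead of it and the grasp point (between the pads) lies 155 mm ahead of it; z points along the fingers, y is the line along which they close (so a half turn about z gives the same grasp; the last joint's range is limited). The gripper opens to 85 mm and grips with 20 to 120 N. Pads are 22 mm wide; open, the fingers measure 114 mm over their backs; the gripper's body (76 mm by 85 mm) begins 54 mm behind the grasp point. The pads swing forward as they close: fully open they stand 13 mm farther back than shut.
Start: joints at [-1.247, 0.477, 0.022, 1.555, -0.011, 1.109, -0.083], TCP at [0.282, 0.613, 0.405] pointing down, gripper open.
Joint ranges: [-2.96, 2.96], [-0.34, 2.1], [-1.41, 1.46], [0.24, 2.44], [-1.37, 4.51], [0.17, 1.92], [-2.96, 2.96]. Speed limits (rad/s): [2.39, 2.39, 3.14, 3.14, 3.14, 3.14, 3.14].

### API

Orientations are given as a unit quaternion [w, x, y, z].
In Python, from station import bot gives the robot as it stands. The module is installed in compiled form; this text tells all that it offers.
- The arm moves only by the shell command python3 -m pendant 'ROWS' [FORCE]. ROWS is JSON, a list of rows, each a list of 5 numbers: the finger opening in m, from 0 to 0.0854, then the shift along the tool's x, y, z in m, then the turn about the tool's z in degrees. In form: [[jaw, x, y, z, yaw], ...]. A call has 1 to 12 rows; each row shifts and turns the commanded pose from where the row before left it, along the tool's axes as they then stand; what a row does not reach is not made up. A row lasts 1/12 s, in which the tool goes at most 41.7 mm and 7.16 degrees, less where a joint would pass 70% of its speed; a pose out of reach is approached as far as the arm can. A call with a gripper value outside its range is refused whole. The fingers move at their own pace and stop on an object; FORCE is the grip in N (left out, the last holds). Time passes only in rows, so rows that do not move let the fingers close. It gives the time, the measured TCP pose, the force, the opening and the grip force at its end, in the units of the state.
- bot.get_obs(): the state, without advancing time (a new reading comes with each control period).
- bot.read_camera(name): name is "scene" or "top" or "wrist"; returns (picture, depth): 384x512x3 uint8, blue, green, red; 384x512 float32, m along the optical axis (not along the pixel's ray), 0 where there is no reading.
- bot.camera_model(name): a dict with "intrinsics" (3x3 intrinsics, pixels), "dist_coeffs" ([k1, k2, p1, p2, k3] as OpenCV has them; the pictures are not rectified), "R" (3x3) and "t" (3): a world point X has camera coordinates R X + t. Camera axes: x right, y down, z forward; pixel columns grow to the right and rows downward; lengths in m; the calibration is good to about 2 mm. A picture is of the moment at which its call begins: read the wrist's pose just before it. camera_model takes no time and is no camera call; for the wrist camera it gives the pose at the moment of the call.
- bot.hand_in(): hands the job in; it is judged then, once.
Trained networks look in the newest picture that a camera, given by its name, has taken for a name from the list of things; names that differ only in an ending like _2 or _b are one class to them, and where a whole thing is asked for, a point or a joint stands for the part that bears it (a point fixed in the world has none). Each returns a list of dicts, best first, with "score" (0 to 1); they miss things now and then, are a little off and sometimes report something else, mostly with a low value. They report only what shows in the picture. A call takes as long as a camera call. They do not tell look-alikes from the thing itself.
- bot.boxes_of(name, camera): "at" ([column, row] in pixels, amid what is visible of it).
- bot.trace(name, camera): "mask" (384x512 bool, what is visible of it) and "at" ([column, row] in pixels, amid what is visible of it).
- bot.pinpoint(name, camera): "at" ([column, row] in pixels: a listed point, or the origin of a listed thing).
The state is a dict: "t": time; "q": joint angles; "joint_vel": joint speeds; "joint_torque": joint torques, N m; "eef_pos": TCP position; "tool_rot": TCP orientation; "contact_force": force on the tool from outside, world axes, zero at the start; "torque": the same for the moment, N m; "gripper_width": opening from 0.0 (shut) to 1.0 (fully open); "grasp_force": force on a finger pad.
Only numpy, scipy, OpenCV 4.12 (cv2) and the standard library are available. Lean on these libraries where they do the work, as an engineer would, in place of code of your own. Each camera call takes 0.05 s, during which the arm holds its last target. There are 200 camera calls.

## Working session

There is one attempt and no reset: what is moved stays moved. The work goes in short steps, Python scripts to look and compute and a shell command to move; the robot and the scene stay as the last step left them, time stands still between calls to the robot, and variables do not carry over. Pictures are saved under pics/ and viewed, at most 10 in all, crops included, and the job is handed in when it is done.

```bash
mkdir -p pics; cat > h.py <<'E'
import numpy as np, cv2
from station import bot
from scipy.spatial.transform import Rotation as Ro
def ray(cam,px,m=None):
    m=m or bot.camera_model(cam)
    K=np.array(m["intrinsics"]);D=np.array(m["dist_coeffs"]);R=np.array(m["R"]);t=np.array(m["t"])
    u=cv2.undistortPoints(np.array([[px]],float),K,D)[0,0]
    return -R.T@t, R.T@np.array([u[0],u[1],1.])
def atz(cam,px,z,m=None):
    c,d=ray(cam,px,m); return c+d*(z-c[2])/d[2]
def proj(cam,X):
    m=bot.camera_model(cam);R=np.array(m["R"])
    return cv2.projectPoints(np.array([X],float),cv2.Rodrigues(R)[0],np.array(m["t"]),np.array(m["intrinsics"]),np.array(m["dist_coeffs"]))[0][0,0]
def tool():
    o=bot.get_obs();q=o["tool_rot"];return np.array(o["eef_pos"]),Ro.from_quat([q[1],q[2],q[3],q[0]]).as_matrix(),o
E
python3 - <<'E'
from h import *
ims=[]
for c in("scene","top"):
    p,d=bot.read_camera(c);cv2.imwrite(f"pics/{c}0.png",p)
    for n,z in(("crank",.092),("pawl_ball",.1),("pawl_hinge",.066),("pad_face",.042),("bottle",.012),("wheel",0)):
        print(c,n,[(np.round(r["at"]).tolist(),round(r["score"],2),np.round(atz(c,r["at"],z),3).tolist()) for r in bot.pinpoint(n,c)[:3]])
p,R,o=tool();print(p,R.round(3),o["contact_force"],o["t"])
E
```

```text
scene crank [([300.0, 180.0], 0.82, [0.624, -0.026, 0.092])]
scene pawl_ball [([313.0, 196.0], 0.46, [0.616, -0.108, 0.1]), ([318.0, 210.0], 0.21, [0.596, -0.162, 0.1])]
scene pawl_hinge [([314.0, 214.0], 0.66, [0.603, -0.143, 0.066]), ([292.0, 211.0], 0.44, [0.552, -0.103, 0.066])]
scene pad_face [([268.0, 182.0], 0.47, [0.566, 0.059, 0.042])]
scene bottle [([222.0, 198.0], 0.96, [0.419, 0.086, 0.012]), ([260.0, 184.0], 0.86, [0.558, 0.092, 0.012]), ([262.0, 152.0], 0.52, [0.642, 0.236, 0.012])]
scene wheel [([291.0, 209.0], 0.75, [0.59, -0.043, 0.0])]
top crank [([270.0, 138.0], 0.85, [0.639, -0.016, 0.092])]
top pawl_ball [([302.0, 147.0], 0.41, [0.609, -0.105, 0.1])]
top pawl_hinge [([313.0, 145.0], 0.9, [0.619, -0.143, 0.066])]
top pad_face [([243.0, 169.0], 0.69, [0.556, 0.066, 0.042])]
top bottle [([183.0, 140.0], 0.83, [0.654, 0.252, 0.012]), ([232.0, 172.0], 0.62, [0.553, 0.103, 0.012]), ([235.0, 216.0], 0.47, [0.418, 0.096, 0.012])]
top wheel [([278.0, 162.0], 0.79, [0.58, -0.039, 0.0])]
[0.28248934 0.61306308 0.40472441] [[-0.908  0.419  0.   ]
 [ 0.419  0.908  0.   ]
 [ 0.     0.    -1.   ]] [-0.04920918 -0.64036867 -0.24428163] 0.7
```

View pics/scene0.png

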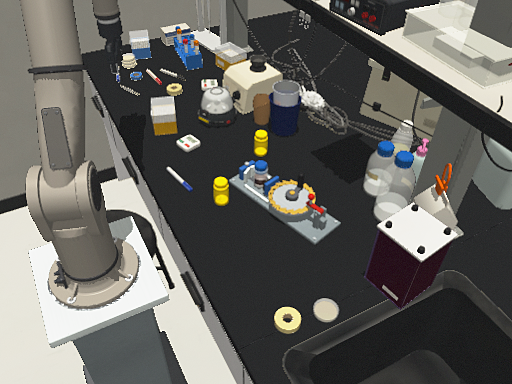

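View pics/top0.png

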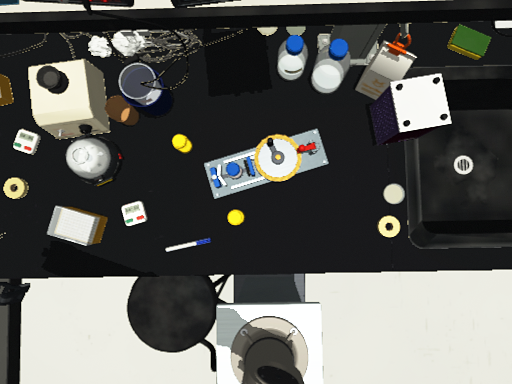

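The bottle meant is the blue-capped one with the dark red label, standing in the clamp at top (233,170). The two all-yellow ones at top (181,143) and (235,217) are look-alikes. The wheel is at about (278,158), the black crank at (270,142), and the red pawl at (305,148), with its hinge to the right. I'll go above the clamp and look with the wrist camera.

```bash
python3 -m pendant '[[0.0854,-0.031,-0.0265,0,0],[0.0854,-0.031,-0.0265,0,0],[0.0854,-0.031,-0.0265,0,0],[0.0854,-0.031,-0.0265,0,0],[0.0854,-0.031,-0.0265,0,0],[0.0854,-0.031,-0.0265,0,0],[0.0854,-0.031,-0.0265,0,0],[0.0854,-0.031,-0.0265,0,0],[0.0854,-0.031,-0.0265,0,0]]' 20
python3 -m pendant '[[0.0854,-0.031,-0.0265,0,0],[0.0854,-0.031,-0.0265,0,0],[0.0854,-0.031,-0.0265,0,0],[0.0854,-0.031,-0.0265,0,0],[0.0854,-0.031,-0.0265,0,0],[0.0854,-0.031,-0.0265,0,0],[0.0854,-0.031,-0.0265,0,0],[0.0854,-0.031,-0.0265,0,0],[0.0854,-0.031,-0.0265,0,0]]'
python3 -m pendant '[[0.0854,0,0,0,6.9],[0.0854,0,0,0,6.9],[0.0854,0,0,0,6.9],[0.0854,0,0,0,6.9],[0.0854,0,0,0,6.9],[0.0854,0,0,0,6.9],[0.0854,0,0,0,6.9],[0.0854,0,0,0,0],[0.0854,0,0,0,0]]'
cat > look.py <<'E'
from h import *
import sys
p,d=bot.read_camera("wrist");m=bot.camera_model("wrist")
cv2.imwrite(f"pics/{sys.argv[1]}.png",p)
for n,z in(("crank",.092),("pawl_ball",.1),("pawl_hinge",.066),("pad_face",.042),("bottle",.012),("wheel",0)):
    print(n,[(np.round(r["at"]).tolist(),round(r["score"],2),np.round(atz("wrist",r["at"],z,m),4).tolist()) for r in bot.pinpoint(n,"wrist")[:3]])
p,R,o=tool();print(p.round(4),R.round(3).tolist(),np.degrees(np.arctan2(R[1,1],R[0,1])),o["contact_force"],o["t"],np.round(o["q"],2))
E
python3 look.py w1
```

```text
t: 1.45
eef_pos: [0.4365, 0.2777, 0.4051]
tool_rot: [0.0, 0.214, 0.977, 0.0]
contact_force: [1.1, 0.1, -0.2]
gripper_width: 1.003
grasp_force: 0.0
t: 2.2
eef_pos: [0.5901, -0.0556, 0.405]
tool_rot: [0.0, 0.214, 0.977, 0.0]
contact_force: [0.7, 1.6, 1.0]
gripper_width: 0.999
grasp_force: 0.0
t: 2.95
eef_pos: [0.5897, -0.0535, 0.4047]
tool_rot: [0.0, 0.594, 0.805, -0.0]
contact_force: [0.2, -0.3, 0.2]
gripper_width: 0.999
grasp_force: 0.0
crank [([310.0, 153.0], 0.6, [0.6299, -0.0149, 0.092])]
pawl_ball [([263.0, 229.0], 0.96, [0.6098, -0.104, 0.1])]
pawl_hinge [([261.0, 248.0], 0.78, [0.6197, -0.1446, 0.066])]
pad_face [([268.0, 59.0], 0.76, [0.5642, 0.0605, 0.042])]
bottle [([266.0, 35.0], 0.92, [0.5546, 0.0883, 0.012])]
wheel [([264.0, 147.0], 0.72, [0.591, -0.0373, 0.0])]
[ 0.5896 -0.0538  0.4047] [[-0.292, 0.956, 0.0], [0.956, 0.292, 0.0], [0.0, 0.0, -1.0]] 17.000168786086856 [ 0.38561501  0.41502493 -0.36957157] 3.3 [-0.41  0.37  0.52  1.79 -0.21  1.04  0.48]
```

View pics/w1.png

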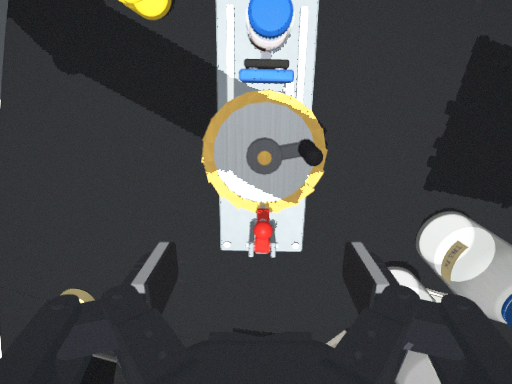

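The wrist view shows the bed running straight up the picture, with the ball at (263,230), hinge at (262,248), wheel hub at (264,155), crank at (311,152), and the blue-capped bottle at (269,20). All of these agree with the given sizes, so this crop confirms the right bottle. The clamp's yaw is about 15.5°. Next I go to the ball.

```bash
python3 -m pendant '[[0.05,-0.028,0.002,0,0.7],[0.05,-0.028,0.002,0,0.8],[0.05,0,0,0.03,0],[0.05,0,0,0.03,0],[0.05,0,0,0.02,0],[0.05,0,0,0,0],[0.05,0,0,0,0],[0.05,0,0,0,0]]'; python3 look.py w2
```

```text
t: 3.97
eef_pos: [0.6101, -0.1064, 0.3261]
tool_rot: [0.001, 0.605, 0.796, 0.0]
contact_force: [-0.2, 0.0, 0.2]
gripper_width: 0.585
grasp_force: 0.0
crank [([324.0, 93.0], 0.9, [0.6319, -0.0172, 0.092])]
pawl_ball [([259.0, 205.0], 0.62, [0.61, -0.1034, 0.1]), ([257.0, 104.0], 0.34, [0.5901, -0.0363, 0.1])]
pawl_hinge [([259.0, 229.0], 0.97, [0.6199, -0.1378, 0.066])]
pad_face []
bottle []
wheel [([259.0, 103.0], 0.85, [0.5923, -0.037, 0.0])]
[ 0.6096 -0.1062  0.3254] [[-0.267, 0.964, 0.001], [0.964, 0.267, 0.0], [-0.0, 0.001, -1.0]] 15.470424179426983 [ 0.74399495 -0.99354029 -0.45281448] 4.3167 [-0.29  0.51  0.49  1.8  -0.29  0.91  0.6 ]
```

View pics/w2.png

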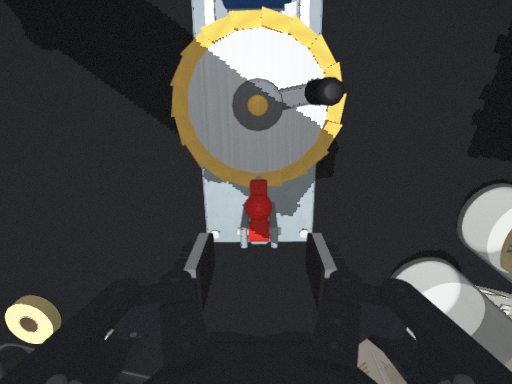

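In the wrist view the ball, at (259,206), is centred between the fingers at (195,265) and (322,265). I descend and grip it.

```bash
python3 -m pendant '[[0.05,0.002,0,0.02,0],[0.05,0,0,0.025,0],[0.05,0,0,0.023,0],[0.05,0,0,0,0],[0.05,0,0,0,0],[0.015,0,0,0,0],[0.015,0,0,0,0],[0.015,0,0,0,0],[0.015,0,0,0,0],[0.015,0,0,0,0],[0.015,0,0,0,0]]' 25
```

```text
t: 5.23
eef_pos: [0.6088, -0.1049, 0.2584]
tool_rot: [0.0, 0.606, 0.796, 0.0]
contact_force: [-3.2, -0.7, 6.7]
gripper_width: 0.215
grasp_force: 24.2
```

```bash
python3 -m pendant '[[0.04,0,0,0,0],[0.04,0,0,0,0],[0.04,0,0,0.004,0],[0.04,0,0,0,0],[0.015,0,0,0,0],[0.015,0,0,0,0],[0.015,0,0,0,0],[0.015,0,0,0,0],[0.015,0,0,0,0]]' 25
```

```text
t: 5.98
eef_pos: [0.6087, -0.1043, 0.2526]
tool_rot: [-0.0, 0.606, 0.796, -0.0]
contact_force: [-1.9, -0.2, 1.7]
gripper_width: 0.209
grasp_force: 24.3
```

```bash
python3 -m pendant '[[0.015,-0.0035,0,-0.003,0],[0.015,-0.0034,0,-0.003,0],[0.015,-0.0045,0,-0.0026,0],[0.015,-0.0045,0,-0.0026,0],[0.015,0,0,0,0]]'; python3 -m pendant '[[0.015,-0.0098,0,-0.0032,0],[0.015,-0.0103,0,-0.0011,0],[0.015,-0.0103,0,0.0011,0],[0.015,-0.0098,0,0.0032,0],[0.015,0,0,0,0]]'
```

```text
t: 6.4
eef_pos: [0.6134, -0.1211, 0.2646]
tool_rot: [0.001, 0.606, 0.795, -0.0]
contact_force: [-1.5, 1.4, -0.4]
gripper_width: 0.213
grasp_force: 24.7
t: 6.82
eef_pos: [0.6246, -0.1613, 0.2639]
tool_rot: [0.002, 0.607, 0.795, -0.0]
contact_force: [-0.8, -1.4, 4.4]
gripper_width: 0.208
grasp_force: 25.2
```

```bash
python3 -m pendant '[[0.015,-0.009,0,0.0052,0],[0.015,-0.0077,0,0.0065,0],[0.015,0,0,0,0],[0.015,0,0,0,0],[0.05,0,0,0,0],[0.05,0,0,0,0],[0.05,0,0,0,0],[0.05,0,0,0,0]]';python3 -m pendant '[[0.05,0,0,-0.02,0],[0.05,0,0,-0.025,0],[0.05,0,0,-0.025,0],[0.05,0.03,0,0,0],[0.05,0.03,0,0,0],[0.05,0,0,0,0],[0.05,0,0,0,0]]'; python3 look.py w3
```

```text
t: 7.48
eef_pos: [0.6282, -0.1736, 0.2519]
tool_rot: [-0.001, 0.605, 0.796, 0.0]
contact_force: [-0.0, -0.6, -0.6]
gripper_width: 0.586
grasp_force: 0.0
t: 8.07
eef_pos: [0.6123, -0.1138, 0.322]
tool_rot: [-0.001, 0.604, 0.797, 0.0]
contact_force: [-0.4, 0.0, 0.2]
gripper_width: 0.585
grasp_force: 0.0
crank [([326.0, 81.0], 0.94, [0.6307, -0.0187, 0.092])]
pawl_ball [([258.0, 284.0], 0.84, [0.6282, -0.1742, 0.1])]
pawl_hinge [([258.0, 226.0], 0.61, [0.6193, -0.1421, 0.066])]
pad_face []
bottle []
wheel [([262.0, 92.0], 0.7, [0.5925, -0.0358, 0.0]), ([328.0, 80.0], 0.32, [0.6502, -0.0079, 0.0])]
[ 0.6123 -0.1176  0.3221] [[-0.265, 0.964, -0.0], [0.964, 0.265, -0.0], [-0.0, -0.0, -1.0]] 15.37620913565961 [ 0.00111218  0.19048279 -0.42142935] 8.4167 [-0.27  0.52  0.49  1.79 -0.3   0.91  0.62]
```

View pics/w3.png

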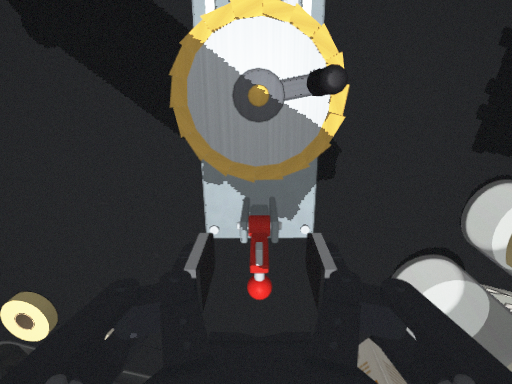

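The pawl is laid over, with its ball at (259,288), well beyond the hinge at (259,226). Next is the crank: move above it, with the closing line set tangential.

```bash
python3 -m pendant '[[0.04,0.0305,0.0152,0,0],[0.04,0.0305,0.0152,0,0],[0.04,0.0303,0.0151,0,0],[0.04,0,0,0,7.12]]'; python3 -m pendant '[[0.04,0,0,0,7.12],[0.04,0,0,0,7.12],[0.04,0,0,0,7.12],[0.04,0,0,0,7.12],[0.04,0,0,0,7.12],[0.04,0,0,0,7.12],[0.04,0,0,0,7.12],[0.04,0,0,0,7.12],[0.04,0,0,0,7.12],[0.04,0,0,0,7.12],[0.04,0,0,0,0],[0.04,0,0,0,0]]'; python3 look.py w4
```

```text
t: 8.75
eef_pos: [0.6334, -0.0083, 0.3216]
tool_rot: [-0.001, 0.65, 0.76, 0.002]
contact_force: [-0.0, 0.8, 0.6]
gripper_width: 0.464
grasp_force: 0.0
t: 9.75
eef_pos: [0.632, -0.0167, 0.322]
tool_rot: [0.0, 0.972, 0.236, -0.0]
contact_force: [0.2, -0.2, 0.0]
gripper_width: 0.467
grasp_force: 0.0
crank [([255.0, 210.0], 0.58, [0.6295, -0.0143, 0.092])]
pawl_ball [([429.0, 290.0], 0.9, [0.6343, -0.1694, 0.1])]
pawl_hinge [([371.0, 266.0], 0.86, [0.619, -0.1369, 0.066]), ([430.0, 291.0], 0.18, [0.6222, -0.2048, 0.066])]
pad_face [([153.0, 214.0], 0.58, [0.5629, 0.0602, 0.042]), ([372.0, 268.0], 0.26, [0.6093, -0.1563, 0.042])]
bottle [([102.0, 290.0], 0.89, [0.4264, 0.0855, 0.012]), ([133.0, 198.0], 0.69, [0.5536, 0.0902, 0.012]), ([20.0, 45.0], 0.62, [0.6448, 0.238, 0.012])]
wheel [([260.0, 216.0], 0.64, [0.592, -0.0379, -0.0])]
[ 0.6319 -0.0167  0.3223] [[0.89, 0.457, 0.0], [0.457, -0.89, 0.0], [0.0, -0.0, -1.0]] -62.819893059731726 [ 0.41872033  0.05652416 -0.5610546 ] 10.1 [-0.64  0.63  0.83  1.78 -0.55  0.98 -0.69]
```

View pics/w4.png

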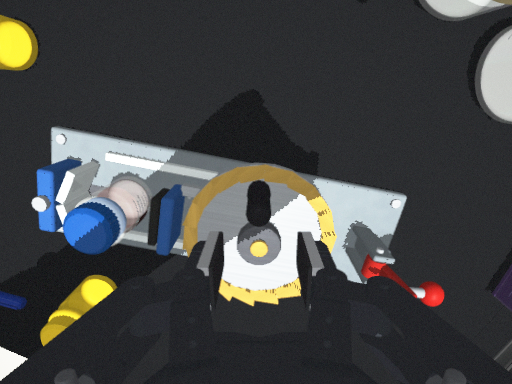

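The post, at (259,200), is centred between the fingers, and the closing line is tangential. I descend and loosely close to 24 mm.

```bash
python3 -m pendant '[[0.04,0,0,0.025,0],[0.04,0,0,0.025,0],[0.04,0,0,0.025,0],[0.04,0,0,0,0],[0.024,0,0,0,0],[0.024,0,0,0,0],[0.024,0,0,0,0],[0.024,0,0,0,0]]'; python3 -m pendant '[[0.024,0,-0.003,0,0],[0.024,-0.0002,-0.0041,0,-5],[0.024,-0.0002,-0.0041,0,-5],[0.024,0,0,0,0],[0.024,0,0,0,0]]'
```

```text
t: 10.77
eef_pos: [0.6325, -0.0167, 0.2488]
tool_rot: [0.0, 0.972, 0.235, 0.001]
contact_force: [0.5, -0.1, -0.3]
gripper_width: 0.283
grasp_force: 0.0
t: 11.18
eef_pos: [0.6266, -0.0088, 0.2483]
tool_rot: [0.002, 0.948, 0.318, 0.001]
contact_force: [2.9, -5.8, -2.2]
gripper_width: 0.282
grasp_force: 3.0
```

```bash
cat > st.py <<'E'
from h import *
p,R,o=tool();f=np.array(o["contact_force"]);W=np.array([.5915,-.0385])
v=p[:2]-W
print("t",round(o["t"],2),"Fx/Fy tool",(R.T@f).round(1),"r",round(np.linalg.norm(v)*1e3,1),"ang",np.degrees(np.arctan2(v[1],v[0])).round(1),"tooly+90",(np.degrees(np.arctan2(R[1,1],R[0,1]))+90).round(1),"M",np.round(o["torque"],2),"q7",round(o["q"][6],2))
E
python3 -m pendant '[[0.024,-0.0002,-0.0041,0,-5],[0.024,-0.0002,-0.0041,0,-5],[0.024,-0.0002,-0.0041,0,-5],[0.024,0,0,0,0]]'; python3 st.py;  python3 -m pendant '[[0.024,-0.0002,-0.0041,0,-5],[0.024,-0.0002,-0.0041,0,-5],[0.024,0,0,0,0]]'; python3 st.py
```

```text
t: 11.52
eef_pos: [0.6179, 0.0, 0.2484]
tool_rot: [0.002, 0.898, 0.441, 0.001]
contact_force: [2.0, -6.6, 0.3]
gripper_width: 0.286
grasp_force: 2.8
t 11.52 Fx/Fy tool [-4.   5.6 -0.2] r 46.7 ang 55.5 tooly+90 52.3 M [-1.18 -0.45 -0.08] q7 -0.3
t: 11.77
eef_pos: [0.6112, 0.0044, 0.2485]
tool_rot: [0.002, 0.856, 0.517, 0.001]
contact_force: [3.1, -5.7, -0.8]
gripper_width: 0.282
grasp_force: 2.9
t 11.77 Fx/Fy tool [-3.6  5.4  0.8] r 47.2 ang 65.4 tooly+90 62.3 M [-1.28 -0.67 -0.06] q7 -0.17
```

```bash
python3 -m pendant '[[0.024,-0.0001,-0.0025,0,-3],[0.024,-0.0001,-0.0025,0,-3],[0.024,-0.0001,-0.0025,0,-3]]'; python3 st.py; python3 - <<'E'
from h import *
p,d=bot.read_camera("wrist");cv2.imwrite("pics/w5.png",p)
E
```

```text
t: 12.02
eef_pos: [0.6053, 0.0067, 0.2485]
tool_rot: [0.004, 0.813, 0.582, 0.002]
contact_force: [8.0, -7.9, -5.3]
gripper_width: 0.281
grasp_force: 4.8
t 12.02 Fx/Fy tool [-4.9 10.1  5.4] r 47.2 ang 73.0 tooly+90 71.2 M [-1.44 -1.51 -0.04] q7 -0.05
```

View pics/w5.png

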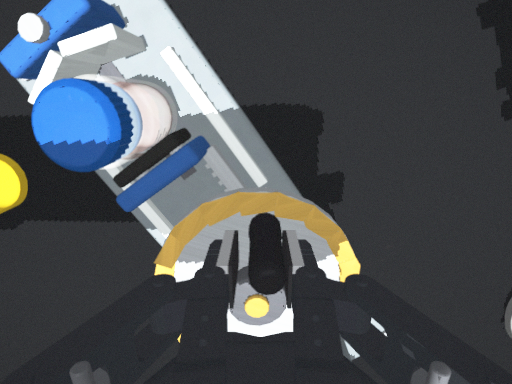

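Pad and bottle are still apart at (150,155), and the bottle is short of the V. The post is being pushed at about 10 N, which is the brake. I continue in small steps, reading the force while moving.

```bash
for i in 1; do python3 -m pendant '[[0.024,-0.0002,-0.0021,0,-2.5],[0.024,-0.0002,-0.0021,0,-2.5],[0.024,-0.0002,-0.0021,0,-2.5]]' >/dev/null; python3 st.py; python3 -m pendant '[[0.024,-0.0002,-0.0021,0,-2.5],[0.024,-0.0002,-0.0021,0,-2.5]]'>/dev/null; python3 st.py; done
```

```text
t 12.32 Fx/Fy tool [-3.1  9.7  5.3] r 47.6 ang 80.5 tooly+90 78.7 M [-1.08 -1.66 -0.11] q7 0.05
t 12.48 Fx/Fy tool [-3.7 10.1  6.9] r 47.8 ang 85.5 tooly+90 83.7 M [-0.99 -1.76 -0.08] q7 0.12
```

```bash
python3 -m pendant '[[0.024,-0.0002,-0.0025,0,-3]]' >/dev/null; python3 st.py; python3 -m pendant '[[0.024,-0.0002,-0.0025,0,-3]]'>/dev/null; python3 st.py;python3 -m pendant '[[0.024,-0.0001,-0.0017,0,-2]]'>/dev/null; python3 st.py; python3 - <<'E'
from h import *
p,d=bot.read_camera("wrist");cv2.imwrite("pics/w6.png",p[:260,:360])
E
```

```text
t 12.57 Fx/Fy tool [-3.6  9.2  7.4] r 47.9 ang 88.3 tooly+90 86.7 M [-0.85 -1.88 -0.02] q7 0.16
t 12.65 Fx/Fy tool [-4.   9.2  6.4] r 48.0 ang 91.3 tooly+90 89.7 M [-0.75 -1.86 -0.04] q7 0.21
t 12.73 Fx/Fy tool [-4.6 10.   6.1] r 48.1 ang 93.5 tooly+90 91.7 M [-0.72 -1.74 -0.03] q7 0.23
```

View pics/w6.png

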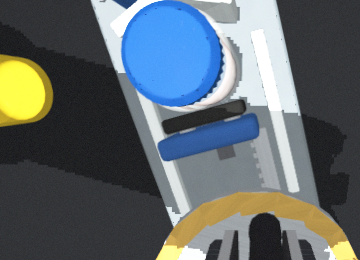

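The pad at (205,117) is about at the bottle now. I go on in 2° steps and watch for the force to rise.

```bash
python3 -m pendant '[[0.024,-0.0002,-0.0017,0,-2]]' >/dev/null; python3 st.py; python3 -m pendant '[[0.024,-0.0001,-0.0017,0,-2]]'>/dev/null; python3 st.py;python3 -m pendant '[[0.024,-0.0001,-0.0017,0,-2]]'>/dev/null; python3 st.py
```

```text
t 12.87 Fx/Fy tool [-4.  10.7  9.2] r 48.1 ang 95.1 tooly+90 93.6 M [-0.59 -2.06 -0.08] q7 0.26
t 12.95 Fx/Fy tool [-3.3 10.3  6.6] r 48.3 ang 97.0 tooly+90 95.7 M [-0.5  -1.96 -0.02] q7 0.29
t 13.03 Fx/Fy tool [-4.1  9.1  6.2] r 48.3 ang 99.1 tooly+90 97.7 M [-0.45 -1.88 -0.03] q7 0.32
```

```bash
python3 -m pendant '[[0.024,-0.0003,-0.0017,0,-2]]' >/dev/null; python3 st.py; python3 -m pendant '[[0.024,-0.0003,-0.0017,0,-2]]'>/dev/null; python3 st.py;python3 -m pendant '[[0.024,-0.0003,-0.0017,0,-2]]'>/dev/null; python3 st.py
```

```text
t 13.12 Fx/Fy tool [-2.4  9.6  7.7] r 48.4 ang 101.0 tooly+90 99.7 M [-0.23 -1.96 -0.01] q7 0.35
t 13.2 Fx/Fy tool [-2.5  9.3  7.5] r 48.4 ang 102.9 tooly+90 101.7 M [-0.07 -1.98  0.02] q7 0.38
t 13.28 Fx/Fy tool [-1.6 10.3  7.7] r 48.4 ang 104.8 tooly+90 103.7 M [ 0.04 -1.89 -0.01] q7 0.41
```

```bash
python3 - <<'E'
from h import *
p,d=bot.read_camera("wrist");cv2.imwrite("pics/w7.png",p[:260,:360])
E
```

```text
(no output)
```

View pics/w7.png

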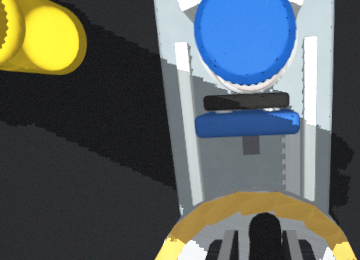

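The pad at (247,101) touches the bottle and is pushing it along. The brake baseline is 9.7 N. I continue in 2° steps.

```bash
python3 -m pendant '[[0.024,-0.0002,-0.0017,0,-2]]' >/dev/null; python3 st.py; python3 -m pendant '[[0.024,-0.0002,-0.0017,0,-2]]'>/dev/null; python3 st.py;python3 -m pendant '[[0.024,-0.0002,-0.0017,0,-2]]'>/dev/null; python3 st.py
```

```text
t 13.42 Fx/Fy tool [-2.  11.4  9.5] r 48.4 ang 106.6 tooly+90 105.7 M [ 0.07 -2.19 -0.04] q7 0.43
t 13.5 Fx/Fy tool [-2.7  9.9  7.5] r 48.5 ang 108.5 tooly+90 107.8 M [ 0.19 -1.93 -0.07] q7 0.46
t 13.58 Fx/Fy tool [-1.   9.2  7.2] r 48.6 ang 110.5 tooly+90 109.8 M [ 0.34 -1.96  0.01] q7 0.49
```

```bash
python3 -m pendant '[[0.024,-0.0002,-0.0017,0,-2]]' >/dev/null; python3 st.py; python3 -m pendant '[[0.024,-0.0002,-0.0017,0,-2]]'>/dev/null; python3 st.py;python3 -m pendant '[[0.024,-0.0002,-0.0017,0,-2]]'>/dev/null; python3 st.py
```

```text
t 13.67 Fx/Fy tool [-0.9 10.   6.6] r 48.6 ang 112.5 tooly+90 111.8 M [ 0.44 -1.93  0.02] q7 0.52
t 13.75 Fx/Fy tool [-1.7 10.7  7.1] r 48.7 ang 114.4 tooly+90 113.8 M [ 0.61 -1.91 -0.06] q7 0.55
t 13.83 Fx/Fy tool [-1.7 11.6  6.1] r 48.7 ang 116.3 tooly+90 115.8 M [ 0.73 -1.89 -0.01] q7 0.58
```

The force may be starting to rise, so I take single steps.

```bash
python3 -m pendant '[[0.024,-0.0002,-0.0017,0,-2]]' >/dev/null; python3 st.py
```

```text
t 13.92 Fx/Fy tool [-0.8 10.5  7.4] r 48.7 ang 118.2 tooly+90 117.8 M [ 0.82 -2.02 -0.02] q7 0.61
```

```bash
python3 -m pendant '[[0.024,-0.0002,-0.0017,0,-2]]' >/dev/null; python3 st.py;python3 -m pendant '[[0.024,-0.0002,-0.0017,0,-2]]' >/dev/null; python3 st.py
```

```text
t 14.0 Fx/Fy tool [-1.4 12.8  9.1] r 48.7 ang 119.8 tooly+90 119.8 M [ 0.95 -2.33 -0.03] q7 0.64
t 14.08 Fx/Fy tool [-2.2 14.1 10.4] r 48.7 ang 121.3 tooly+90 121.9 M [ 1.16 -2.49  0.05] q7 0.67
```

```bash
python3 -m pendant '[[0.024,-0.0001,-0.0013,0,-1.5]]' >/dev/null; python3 st.py
```

```text
t 14.17 Fx/Fy tool [-1.7 14.5 10.6] r 48.7 ang 122.6 tooly+90 123.4 M [ 1.24 -2.71 -0.  ] q7 0.69
```

```bash
python3 -m pendant '[[0.024,-0.0001,-0.001,0,-1.2]]' >/dev/null; python3 st.py
```

```text
t 14.25 Fx/Fy tool [-3.3 16.4 11.3] r 48.6 ang 123.5 tooly+90 124.6 M [ 1.33 -2.71 -0.04] q7 0.71
```

The push force is about 15.5 to 16 N against the 9.8 N baseline, so the grip is roughly 13 N. I open the fingers and lift.

```bash
python3 -m pendant '[[0.024,0,0,0,0]]' >/dev/null; python3 st.py; python3 -m pendant '[[0.045,0,0.001,0,0],[0.045,0,0.001,0,0],[0.045,0,0,0,0],[0.045,0,0,0,0],[0.045,0,0,-0.02,0],[0.045,0,0,-0.03,0],[0.045,0,0,-0.03,0],[0.045,0,0,-0.03,0],[0.045,0,0,0,0],[0.045,0,0,0,0]]'; python3 look.py w8
```

```text
t 14.33 Fx/Fy tool [-2.2 13.  10.6] r 48.6 ang 123.5 tooly+90 124.5 M [ 1.16 -2.46 -0.04] q7 0.71
t: 15.17
eef_pos: [0.5631, 0.0002, 0.3589]
tool_rot: [0.001, 0.467, 0.884, 0.001]
contact_force: [-0.7, -0.3, -0.8]
gripper_width: 0.53
grasp_force: 0.0
crank [([266.0, 193.0], 0.56, [0.5678, 0.0027, 0.092])]
pawl_ball []
pawl_hinge []
pad_face [([306.0, 92.0], 0.74, [0.5527, 0.0933, 0.042])]
bottle [([310.0, 73.0], 0.85, [0.5486, 0.1127, 0.012]), ([188.0, 21.0], 0.79, [0.4208, 0.0851, 0.012]), ([455.0, 14.0], 0.64, [0.6339, 0.2438, 0.012])]
wheel [([260.0, 202.0], 0.68, [0.5879, -0.0349, 0.0]), ([227.0, 310.0], 0.43, [0.6404, -0.1923, 0.0])]
[5.625e-01 5.000e-04 3.562e-01] [[-0.564, 0.826, -0.002], [0.826, 0.564, -0.0], [0.001, -0.002, -1.0]] 34.335064520308336 [ 0.51312919  0.37754955 -0.44511147] 15.5167 [-0.41  0.36  0.38  1.9  -0.16  0.92  0.64]
```

View pics/w8.png

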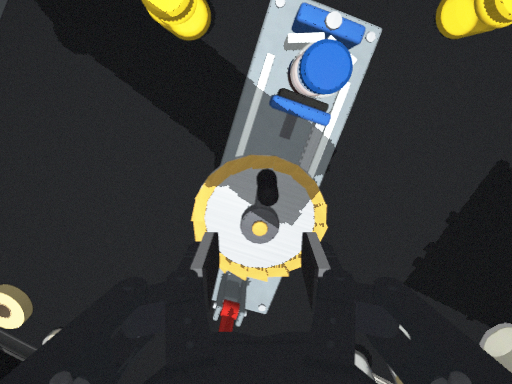

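The wrist view shows the jaw at (300,107) pressing the upright bottle at (325,70) into the V, with the pawl still over at (228,320) and the gripper clear. I hand the job in.

```bash
python3 -c "
from station import bot
print(bot.hand_in())"
```

```text
the job is handed in; nothing more can be done
None
```

The pawl is laid over and the bottle is gripped against the end stop at about 13 N, estimated from the crank force; the gripper is clear and the job is handed in, with no verdict returned.

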